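# Set the bed of the leather embossing press

### The job

Set the bed height of the small embossing press: turn the black knob on its sloping shaft clockwise, taking up its slack first, until the white block on the lifting table just touches the brass stamp above, pushing the sprung stamp up by no more than 3 mm. Then swing the clamp lever round to its stop, towards the knob's side of the press, to lock the bed, and let go; leave the block under the stamp and the other things on the bench where they are.

Things in the scene. Friction and masses are not known exactly. Their poses are not given: they have to be found in the camera images.
- press: the whole press stand, fixed to the bench: dark steel base plate (250 x 340 x 12 mm) with a grey screw jack in the middle, a 32 mm steel column at its +y side and the clamp lever at its -y side. Origin: on the bench below the centre of the jack and stamp. z up; its -x axis points to the side where the sloping knob is (towards the robot and to its left)
- drive: grey round housing (42 mm wide) at the foot of the knob; origin: centre of the face the shaft leaves, z outward along the shaft. Knob clockwise (looking at its end) raises the table 4 mm per rad; first up to 0.6 rad of slack (unknown at the start, again on reversing) turns without moving it. Takes about 0.2 N m, stays where left
- knob_grip (a point): on the axis of the black knurled round knob (36 mm diameter, 30 mm long, on a 12 mm shaft), 14 mm below its outer face and 28 mm above the housing's face. This frame's z axis is the knob's axis, outward: 35 degrees from vertical, leaning to the press's -x. The point lies 151 mm to the press's -x side, 88 mm above the bench. Round: grip it at any angle about its axis, re-grip for each part turn
- bed (a joint): height of the aluminium lifting table (110 x 120 x 10 mm, its top 105 mm above the bench at 0) in m: 0 at start, up to 0.030
- bed_center (a point): centre of the lifting table's top face
- block: white plastic block 100 x 85 x 18 mm, lying loose on the lifting table; origin at the centre of its underside
- block_top (a point): centre of the block's top face
- head: grey press head on the column, fixed; its arm runs from the column to a 44 mm wide sleeve above the table, sleeve from 30 to 110 mm above this origin; it carries the stamp. Origin: centre of the stamp face when the stamp hangs at rest, 130 to 140 mm above the bench (it differs from time to time), so that 7 to 17 mm are open above the block at the start
- stamp_face (a point): centre of the under face of the round brass stamp (56 mm in diameter, 12 mm thick), as it is now
- ram (a joint): how far the sprung stamp has been pushed up from rest, in m, 0 to 0.012; it pushes back with about 4.5 N at first contact and 0.2 N more per mm. Its dark collar then lifts off the top of the sleeve
- lever (a joint): angle of the clamp lever in rad: 0 = pointing to the press's -y side, open (start 0 to 0.25); it turns clockwise seen from above, about a vertical axis, to its stop at 1.3 (locked), pointing nearly to the press's -x side; about 2 N at the grip, stays where it is left
- lever_grip (a point): the lever's upright round black handle, 16 mm in diameter, standing 59 to 107 mm above the bench, 72 mm from the pivot; this point is on its axis 85 mm above the bench
- lever_pivot (a point): pivot axis of the clamp lever, 85 mm above the bench
- jar: small amber jar, 48 mm wide, 58 mm high, to be left alone; origin under its centre
- weight: small brass weight with a neck, 40 mm wide, 42 mm high, to be left alone; origin under its centre
- tin: round tin, 66 mm wide, 50 mm high, to be left alone; origin under its centre
There are look-alikes about, which are no part of the job. Of the things that look like the block, the smallest one is meant.

How it is judged:
By the outcome, as a careful person would: the job done as asked, in the order asked, and still so for the second after the job is handed in, with the robot touching nothing.
It also fails if it takes over 72 s, if anything falls off the work surface, if the arm or the gripper's body presses on something with over 40 N, if the wrist force passes 120 N, or if a joint passes its speed limit or range.

### The arm

A 7-joint arm with a two-finger parallel gripper is mounted at the origin on the work surface. World frame = base frame: x ahead of the robot, y to its left, z up, the work surface at z = 0. Lengths are in mm, angles in rad, forces in N, time in s.
With the tool pointing down it reaches from about 400 to 875 mm from the base axis. Payload 4.4 kg.
Tool frame: the origin (TCP) lies midway between the tips of the shut fingers; the grasp point (between the pads) lies 19 mm behind it; z points along the fingers, y is the line along which they close (so a half turn about z gives the same grasp; the last joint's range is limited). The gripper opens to 85 mm and grips with 20 to 120 N. Pads are 22 mm wide; open, the fingers measure 114 mm over their backs; the gripper's body (76 mm by 85 mm) begins 54 mm behind the grasp point. The pads swing forward as they close: fully open they stand 13 mm farther back than shut.
Start: joints at [1.189, 0.628, 0.038, 1.517, -0.027, 0.996, -0.02], TCP at [201.904, -617.862, 198.813] pointing down, gripper open.
Joint ranges: [-3.06, 3.06], [-0.37, 2.12], [-1.25, 1.32], [0.18, 2.47], [-1.1, 4.24], [0.23, 1.98], [-2.94, 2.94]. Speed limits (rad/s): [2.57, 2.57, 3.14, 3.14, 3.14, 3.14, 3.14].

### API

Orientations are given as [roll, pitch, yaw] about the fixed x, y, z axes, in that order (R = Rz(yaw) Ry(pitch) Rx(roll)).
In Python, from cell import readout, optics, order gives the robot as it stands.
- The arm moves only by the shell command python3 -m jog 'ROWS'. ROWS is a JSON object of lists of equal length, an entry for each row: "claw": the opening, from 0 (shut) to 1 (fully open); "xyz": the shift along the tool's x, y, z each as a share of 0.1 m, from -1 to 1, a list of three; "twist": the turn, a rotation vector about the tool's x, y, z each as a share of 180 degrees, from -1 to 1, a list of three. A call has 1 to 12 rows; each row shifts and turns the commanded pose from where the row before left it, along the tool's axes as they then stand; what a row does not reach is not made up. A row lasts 1/8 s, in which the tool goes at most 62.5 mm and 10.7 degrees, less where a joint would pass 70% of its speed; a pose out of reach is approached as far as the arm can. A call with a number of a shift or a turn outside -1 to 1 is refused whole. A call with a gripper value outside its range is refused whole. The fingers move at their own pace and stop on an object; the grip force is fixed at half the most. Time passes only in rows, so rows that do not move let the fingers close. It gives the time, the measured TCP pose, the force, the opening and the grip force at its end, in the units of the state.
- readout.read_state(): the state, without advancing time (a new reading comes with each control period).
- optics.get_image(name): name is "side" or "top" or "wrist"; returns a dict with "color" (480x640x3 uint8, red, green, blue), "fovy" (degrees; the focal length in pixels is half the picture's height over the tangent of half this angle, whatever the lens; pixels are square), "cx", "cy" (the principal point, pixels), "view" (4x4, takes a point from world to camera coordinates). Camera axes: x right, y up, looking along -z (the intrinsics and any distortion apply to the point x, -y, -z); pixel columns grow to the right and rows downward; lengths in mm; the calibration is good to about 2 mm. A picture is of the moment at which its call begins. There is no depth.
- order.finish_job(): hands the job in; it is judged then, once.
Trained networks look in the newest picture that a camera, given by its name, has taken for a name from the list of things; names that differ only in an ending like _2 or _b are one class to them, and where a whole thing is asked for, a point or a joint stands for the part that bears it (a point fixed in the world has none). Each returns a list of dicts, best first, with "score" (0 to 1); they miss things now and then, are a little off and sometimes report something else, mostly with a low value. They report only what shows in the picture. A call takes as long as a camera call. They do not tell look-alikes from the thing itself.
- optics.boxes_of(camera, label): "rect" ([left, top, width, height] in pixels, round what is visible of it).
The state is a dict: "clock": time; "qpos": joint angles; "qd": joint speeds; "tau": joint torques, N m; "eef_pos": TCP position; "tool_rot": TCP orientation; "force": force on the tool from outside, world axes, zero at the start; "torque": the same for the moment, N m; "width": finger opening in mm; "gripper_force": force on a finger pad.
Only numpy, scipy, OpenCV 4.12 (cv2) and the standard library are available. Lean on these libraries where they do the work, as an engineer would, in place of code of your own. Each camera call takes 0.05 s, during which the arm holds its last target. There are 200 camera calls.

## Working session

There is one attempt and no reset: what is moved stays moved. The work goes in short steps, Python scripts to look and compute and a shell command to move; the robot and the scene stay as the last step left them, time stands still between calls to the robot, and variables do not carry over. Pictures are saved under pics/ and viewed, at most 10 in all, crops included, and the job is handed in when it is done.

```bash
ls; mkdir -p pics; cat > h.py <<'E'
import numpy as np, cv2
from cell import readout, optics, order
def cam(n):
    d=optics.get_image(n); return d
def K(d):
    f=240/np.tan(np.radians(d["fovy"])/2); return f
E
python3 - <<'E'
from h import *
print({k:np.round(v,3) if not isinstance(v,dict) else v for k,v in readout.read_state().items()})
for n in("side","top","wrist"):
    d=cam(n); cv2.imwrite(f"pics/{n}0.png",d["color"][:,:,::-1])
    print(n,[k for k in d],d["fovy"],d["cx"],d["cy"],{k:v for k,v in d.items() if k not in("color","view","fovy","cx","cy")}); print(np.round(d["view"],4).tolist())
    for l in["press","drive","knob_grip","block","head","stamp_face","lever","lever_grip","bed","jar","weight","tin"]:
        print(l,[(np.round(b["rect"],0).astype(int).tolist(),round(b["score"],2)) for b in optics.boxes_of(n,l)[:4]])
E
```

```text
pics
{'clock': np.float64(0.0), 'qpos': array([ 1.189,  0.629,  0.038,  1.518, -0.027,  0.996, -0.02 ]), 'qd': array([-0.002,  0.002, -0.   , -0.003, -0.   ,  0.001, -0.001]), 'tau': array([ 1.0000e-03, -5.6338e+01,  1.2260e+00, -1.9344e+01,  1.1000e-02,
        1.0000e-02,  0.0000e+00]), 'eef_pos': array([ 201.651, -617.205,  197.892]), 'tool_rot': array([-3.14 ,  0.   ,  0.316]), 'force': array([-0.998,  0.287, -0.794]), 'torque': array([ 0.014, -0.008, -0.02 ]), 'gripper_force': np.float64(0.0), 'width': np.float64(85.786)}
side ['color', 'fovy', 'cx', 'cy', 'view'] 49.28509342451855 321.63079217995545 238.82320591746728 {}
[[-0.8791, -0.4766, -0.0126, 508.2516], [0.2741, -0.5269, 0.8045, -167.8111], [-0.39, 0.7037, 0.5938, -1028.7255], [0.0, 0.0, 0.0, 1.0]]
press [([183, 100, 173, 183], 0.68), ([362, 214, 19, 19], 0.53)]
drive [([267, 241, 18, 30], 0.85)]
knob_grip [([262, 239, 25, 30], 0.93), ([185, 143, 100, 59], 0.25)]
block [([249, 186, 43, 34], 0.78), ([119, 380, 96, 82], 0.68), ([351, 259, 84, 60], 0.59)]
head [([186, 143, 98, 61], 0.79), ([256, 142, 26, 61], 0.37)]
stamp_f
[... 929 characters left out ...]
47, 164, 19, 22], 0.44)]
lever [([260, 65, 153, 194], 0.73), ([350, 220, 23, 32], 0.58)]
lever_grip [([351, 218, 26, 35], 0.68)]
bed [([310, 157, 59, 50], 0.85), ([257, 65, 153, 193], 0.22)]
jar [([249, 163, 16, 22], 0.74), ([282, 201, 28, 19], 0.39)]
weight [([386, 252, 18, 13], 0.79), ([334, 149, 20, 36], 0.46)]
tin [([406, 216, 30, 27], 0.76)]
wrist ['color', 'fovy', 'cx', 'cy', 'view'] 61.53488317605429 315.6725546730813 238.6652614500101 {}
[[0.3108, -0.9505, -0.0001, -649.7923], [0.8995, 0.2942, -0.3229, 42.4277], [0.3069, 0.1003, 0.9464, -381.7457], [0.0, 0.0, 0.0, 1.0]]
press []
drive []
knob_grip []
block []
head []
stamp_face []
lever []
lever_grip []
bed []
jar []
weight []
tin []
```

View pics/top0.png

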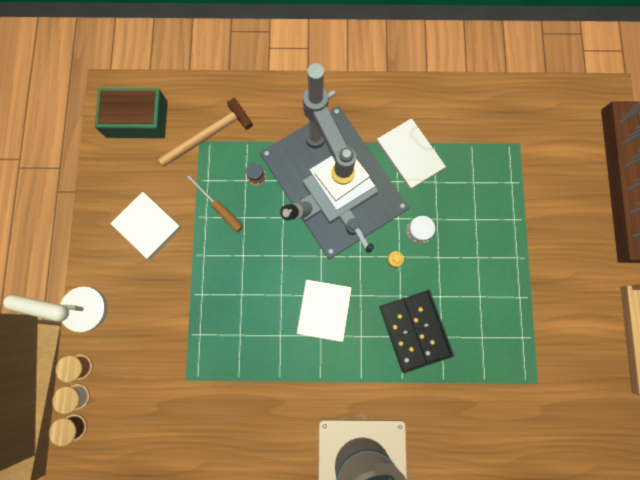

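View pics/side0.png

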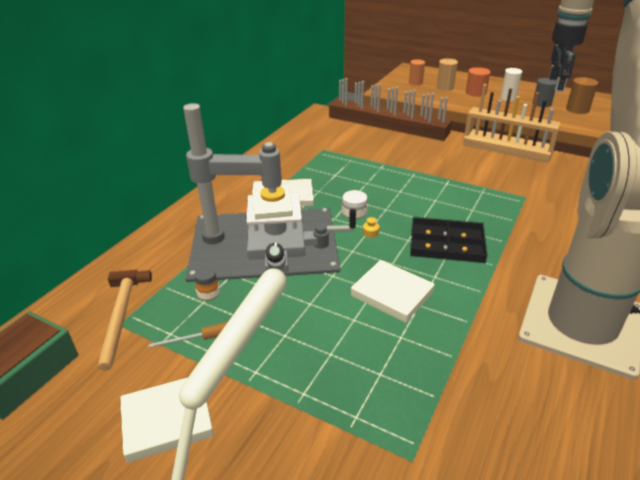

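```bash
cat >> h.py <<'E'
def proj(d,P):
    P=np.atleast_2d(P); V=np.array(d["view"]); c=P@V[:3,:3].T+V[:3,3]; f=K(d)
    return np.c_[d["cx"]+f*c[:,0]/-c[:,2], d["cy"]-f*c[:,1]/-c[:,2]]
def Rz(a): c,s=np.cos(a),np.sin(a); return np.array([[c,-s,0],[s,c,0],[0,0,1]])
def press2w(p,P): return np.atleast_2d(P)@Rz(p[2]).T+[p[0],p[1],0]
def tri(obs): # list of (d,(u,v))
    A=[];b=[]
    for d,(u,v) in obs:
        V=np.array(d["view"]);f=K(d);R,t=V[:3,:3],V[:3,3]
        a=(u-d["cx"])/f; e=-(v-d["cy"])/f
        for r in (R[0]+a*R[2], R[1]+e*R[2]): A.append(r)
        b+= [-(t[0]+a*t[2]), -(t[1]+e*t[2])]
    s=np.linalg.lstsq(np.array(A),np.array(b),rcond=None); return s[0]
E
python3 - <<'E'
from h import *
from scipy.optimize import least_squares
T,S=cam("top"),cam("side")
C=np.array([[125,170,12],[125,-170,12],[-125,-170,12],[-125,170,12]])
tp=np.array([[338,107],[408,207],[332,257],[262,153]]); sp=np.array([[189,277],[338,271]])
r=lambda p:np.r_[(proj(T,press2w(p,C))-tp).ravel(),(proj(S,press2w(p,C[[3,2]]))-sp).ravel()]
o=least_squares(r,[600,0,-0.96]); print(o.x,np.round(o.fun,1))
np.save("p0.npy",o.x)
q=lambda rc:(rc[0]+rc[2]/2,rc[1]+rc[3]/2)
kn=tri([(T,q([283,204,28,18])),(S,q([262,239,25,30]))]); 
inv=lambda w:Rz(-o.x[2])@(w-[o.x[0],o.x[1],0])
print("knob",kn,inv(kn))
pts={"kg":[-151,0,88],"bedc":[0,0,105],"st":[0,0,135]}
for n,d,(x0,y0) in(("top",T,(230,60)),("side",S,(180,95))):
    I=cv2.resize(d["color"][:,:,::-1][y0:y0+200,x0:x0+200],None,fx=3,fy=3,interpolation=cv2.INTER_CUBIC)
    for P in list(C)+[v for v in pts.values()]:
        u=((proj(d,press2w(o.x,P))[0]-[x0,y0]+.5)*3).astype(int); cv2.circle(I,tuple(map(int,u)),4,(255,0,255),1)
    cv2.imwrite(f"pics/{n}1.png",I)
E
```

```text
[700.50987482  66.39625289  -0.98820341] [ 1.  -1.7  3.5  1.  -1.4  3.  -1.9  0.1 -4.4  1.1  2.  -3. ]
knob [599.23404647 162.89304973  70.49497995] [-136.29962137  -31.47758603   70.49497995]
```

View pics/top1.png

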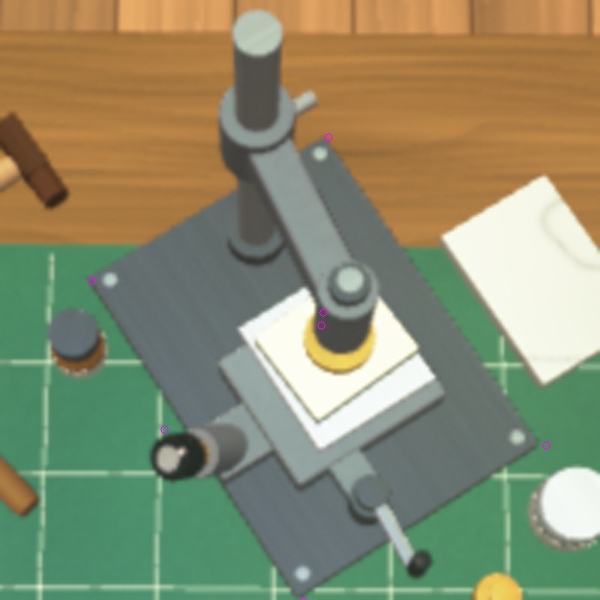

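View pics/side1.png

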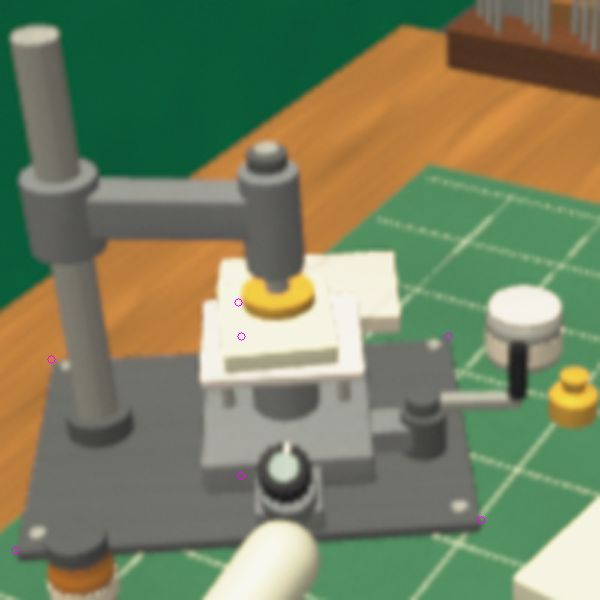

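```bash
cat > fit.py <<'E'
from h import *
from scipy.optimize import least_squares
T,S=cam("top"),cam("side")
t=lambda u,v:np.array([230+u/3-.0,60+v/3]); s=lambda u,v:np.array([180+u/3,95+v/3])
C=np.array([[125,170,12],[125,-170,12],[-125,-170,12],[-125,170,12]])
tp=np.array([t(325,138),t(540,447),t(302,597),t(90,285)]); sp=np.array([s(55,362),s(447,340),s(480,525),s(18,555)])
def r(p,full=True):
    o=np.array([p[3],p[4],0])
    a=[(proj(T,press2w(p,C+o))-tp).ravel(),(proj(S,press2w(p,C+o))-sp).ravel()]
    kf=[-159,0,99.5]
    a+=[(proj(T,press2w(p,kf))[0]-t(174,457)),(proj(S,press2w(p,kf))[0]-s(285,468))]
    a+=[(proj(S,press2w(p,[0,0,p[5]]))[0]-s(278,293))]
    return np.concatenate(a)
o=least_squares(r,[690,40,-0.96,0,30,140],loss="soft_l1"); p=o.x; print(np.round(p,3),np.round(r(p),1))
inv=lambda w:Rz(-p[2])@(w-[p[0],p[1],0])
for n,a,b in(("handle top",t(419,558),s(518,343)),("pivot cap",t(370,488),s(423,402)),("headcap",t(350,277),s(267,150)),("knobface",t(174,457),s(285,468))):
    w=tri([(T,a),(S,b)]); print(n,np.round(w,1),np.round(inv(w),1), np.round(proj(T,w)[0]-a,1),np.round(proj(S,w)[0]-b,1))
np.save("p.npy",p)
E
python3 fit.py
```

```text
[674.98   49.56   -0.987  -3.637  29.174 139.776] [-0.3  0.3  0.7  0.1 -0.9  2.2 -0.9 -0.7 -1.3 -0.4  0.7 -0.8  0.9 -1.
 -0.9 -0.8 -0.1  1.4 -0.4 -1.  -0.3  0. ]
handle top [506.5 -10.9 111.2] [ -42.4 -173.9  111.2] [0.4 1. ] [-1.1 -0.2]
pivot cap [572.5  21.3  56.7] [ -32.9 -101.1   56.7] [0.6 1.7] [-1.9 -0.4]
headcap [676.4  51.6 258.8] [ -0.9   2.3 258.8] [0.7 1.5] [-1.5 -0.4]
knobface [589.7 181.4  96.1] [-157.     1.5   96.1] [0.3 0.8] [-1.  -0.2]
```

```bash
cat > plan.py <<'E'
from h import *
from scipy.spatial.transform import Rotation as Ro
def pose():
    s=readout.read_state(); return s,np.array(s["eef_pos"]),Ro.from_euler("xyz",s["tool_rot"])
def plan(tgt,rv,n,p=None,R=None,claw=1):
    """tgt: world pos; rv: rotation vector (tool axes), rad, spread over n rows; prints rows"""
    if p is None: s,p,R=pose()
    step=np.round(np.array(rv)/n/np.pi,4); xs=[]; tgt=np.array(tgt,float)
    for i in range(n):
        d=(tgt-p)/(n-i); x=np.round(R.inv().apply(d)/100,3); xs.append(x.tolist())
        p=p+R.apply(x*100); R=R*Ro.from_rotvec(step*np.pi)
    print("xyz",str(xs).replace(" ","")); print("twist",step.tolist(),"rot/row deg",np.degrees(np.linalg.norm(step*np.pi)),"end",np.round(p,1),np.round(R.as_matrix()[:,2],3))
    return p,R
pp=np.array([675.5,51,-0.987])
a=Rz(pp[2])@np.array([-np.sin(np.radians(35)),0,np.cos(np.radians(35))])
G=press2w(pp,[-151,0,88])[0]
def align(R):  # rotvec in tool axes bringing tool z to -a
    z=R.inv().apply(-a); c=np.cross([0,0,1],z); n=np.linalg.norm(c); return c/n*np.arctan2(n,z[2])
E
python3 - <<'E'
from plan import *
print(a,G)
s,p,R=pose()
V=np.array(optics.get_image("wrist")["view"]); c=-V[:3,:3].T@V[:3,3]; print("cam in tool",R.inv().apply(c-p), "dir",R.inv().apply(-V[2,:3]),"up",R.inv().apply(V[1,:3]))
plan([430,-200,340],[0,0,-np.radians(10.5)*12],12)
E
```

```text
[-0.31615273  0.4785785   0.81915204] [592.26948469 176.99079856  88.        ]
cam in tool [  83.26022706   -0.2003781  -176.12154562] dir [-3.22910426e-01  1.49819812e-05  9.46429531e-01] up [ 9.46429483e-01 -3.13408082e-04  3.22910415e-01]
xyz [[0.289,-0.272,-0.118],[0.334,-0.215,-0.118],[0.367,-0.15,-0.118],[0.388,-0.081,-0.118],[0.397,-0.009,-0.117],[0.392,0.063,-0.118],[0.373,0.134,-0.117],[0.343,0.199,-0.118],[0.301,0.259,-0.117],[0.249,0.309,-0.118],[0.188,0.349,-0.117],[0.122,0.377,-0.118]]
twist [0.0, 0.0, -0.0583] rot/row deg 10.494 end [ 430. -200.  340.] [ 0. -0. -1.]
```

```bash
python3 -m jog '{"claw":[1,1,1,1,1,1,1,1,1,1,1,1],"xyz":[[0.289,-0.272,-0.118],[0.334,-0.215,-0.118],[0.367,-0.15,-0.118],[0.388,-0.081,-0.118],[0.397,-0.009,-0.117],[0.392,0.063,-0.118],[0.373,0.134,-0.117],[0.343,0.199,-0.118],[0.301,0.259,-0.117],[0.249,0.309,-0.118],[0.188,0.349,-0.117],[0.122,0.377,-0.118]],"twist":[[0,0,-0.0583],[0,0,-0.0583],[0,0,-0.0583],[0,0,-0.0583],[0,0,-0.0583],[0,0,-0.0583],[0,0,-0.0583],[0,0,-0.0583],[0,0,-0.0583],[0,0,-0.0583],[0,0,-0.0583],[0,0,-0.0583]]}'
python3 - <<'E'
from plan import *
s,p,R=pose(); print(np.round(s["qpos"],2),p,s["tool_rot"])
W=G+150*a; print(W)
rv=align(R); print("align",rv)
plan(W,rv,10)
E
```

```text
clock: 3.7
eef_pos: [430.5, -199.0, 340.7]
tool_rot: [-3.141, 0.001, 2.519]
force: [0.4, -0.2, -0.2]
width: 85.6
gripper_force: 0.0
[ 0.86  0.27 -0.63  1.76  0.17  1.17  1.13] [ 430.4633115  -198.98171662  340.6641049 ] [-3.14138427e+00  7.84656146e-04  2.51932028e+00]
[544.84657505 248.77757331 210.87280664]
align [ 0.2176739  -0.56990234  0.        ]
xyz [[0.168,0.431,0.13],[0.175,0.433,0.11],[0.181,0.435,0.091],[0.185,0.437,0.071],[0.189,0.438,0.051],[0.191,0.439,0.031],[0.192,0.44,0.01],[0.192,0.44,-0.01],[0.191,0.439,-0.031],[0.189,0.439,-0.052]]
twist [0.0069, -0.0181, 0.0] rot/row deg 3.4867073292721322 end [544.9 248.8 210.9] [ 0.316 -0.477 -0.82 ]
```

```bash
python3 -m jog '{"claw":[1,1,1,1,1,1,1,1,1,1],"xyz":[[0.168,0.431,0.13],[0.175,0.433,0.11],[0.181,0.435,0.091],[0.185,0.437,0.071],[0.189,0.438,0.051],[0.191,0.439,0.031],[0.192,0.44,0.01],[0.192,0.44,-0.01],[0.191,0.439,-0.031],[0.189,0.439,-0.052]],"twist":[[0.0069,-0.0181,0],[0.0069,-0.0181,0],[0.0069,-0.0181,0],[0.0069,-0.0181,0],[0.0069,-0.0181,0],[0.0069,-0.0181,0],[0.0069,-0.0181,0],[0.0069,-0.0181,0],[0.0069,-0.0181,0],[0.0069,-0.0181,0]]}'
python3 - <<'E'
from plan import *
s,p,R=pose(); print(np.round(s["qpos"],2),p,s["tool_rot"],R.as_matrix()[:,2],-a)
d=cam("wrist"); cv2.imwrite("pics/w1.png",d["color"][:,:,::-1]); np.save("w1view.npy",d["view"])
print("pred face,grip,origin",proj(d,[G+14*a,G,press2w(pp,[0,0,12])[0]]).round())
print([(b["rect"],b["score"]) for b in optics.boxes_of("wrist","knob_grip")][:2])
E
```

```text
clock: 4.95
eef_pos: [547.4, 248.7, 210.2]
tool_rot: [-2.898, 0.566, 2.584]
force: [0.4, 0.6, -0.0]
width: 85.4
gripper_force: 0.0
[-0.5   0.69 -0.55  1.69  0.93  1.33 -0.52] [547.43888829 248.69430555 210.20882956] [-2.89802559  0.56616586  2.58427079] [ 0.31423627 -0.48000759 -0.81905328] [ 0.31615273 -0.4785785  -0.81915204]
pred face,grip,origin [[314. 209.]
 [314. 205.]
 [292. 235.]]
[([292.4, 165.9, 43.9, 68.2], 0.77)]
```

View pics/w1.png

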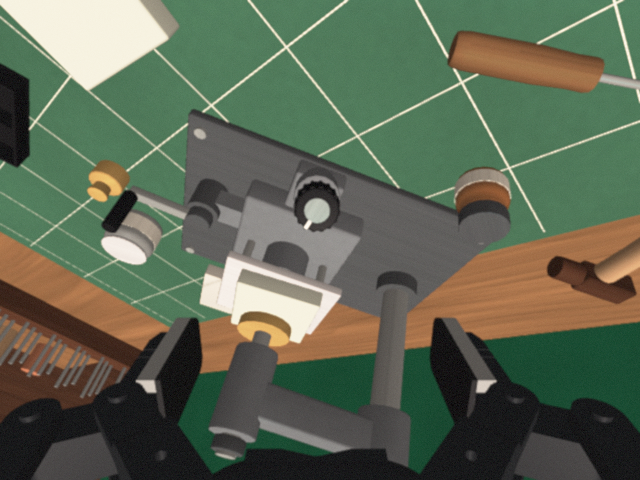

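```bash
python3 -m jog '{"claw":[1,1,1,1,1,1,1,1,1,1,1,1],"xyz":[[0,0,0],[0,0,0],[0,0,0],[0,0,0],[0,0,0],[0,0,0],[0,0,0],[0,0,0],[0,0,0],[0,0,0],[0,0,0],[0,0,0]],"twist":[[0,0,-0.058],[0,0,-0.058],[0,0,-0.058],[0,0,-0.058],[0,0,-0.058],[0,0,-0.058],[0,0,-0.058],[0,0,-0.058],[0,0,-0.058],[0,0,-0.058],[0,0,-0.058],[0,0,-0.058]]}'
python3 -m jog '{"claw":[1,1,1,1],"xyz":[[0,0,0.1],[0,0,0.1],[0,0,0.1],[0,0,0.1]],"twist":[[0,0,-0.058],[0,0,-0.058],[0,0,-0.058],[0,0,-0.058]]}'
python3 - <<'E'
from plan import *
s,p,R=pose(); print(np.round(s["qpos"],2),p,R.as_matrix()[:,2],-a)
d=cam("wrist"); cv2.imwrite("pics/w2.png",d["color"][:,:,::-1]); 
print("pred face,grip",proj(d,[G+14*a,G]).round())
print([(b["rect"],b["score"]) for b in optics.boxes_of("wrist","knob_grip")][:2])
E
```

```text
clock: 6.55
eef_pos: [547.2, 246.3, 210.9]
tool_rot: [-2.774, -0.497, -1.672]
force: [-0.7, 0.3, -0.1]
width: 85.7
gripper_force: 0.0
clock: 7.05
eef_pos: [559.8, 227.0, 177.7]
tool_rot: [3.042, -0.602, -0.818]
force: [-0.5, -0.5, -0.1]
width: 85.4
gripper_force: 0.0
[-0.23  0.87 -1.    1.73  1.18  1.56  2.23] [559.77138513 226.96872928 177.73864731] [ 0.31243029 -0.47921676 -0.82020644] [ 0.31615273 -0.4785785  -0.81915204]
pred face,grip [[315. 231.]
 [315. 225.]]
[([285.0, 176.7, 50.6, 80.2], 0.71), ([482.5, 1.8, 80.3, 81.4], 0.28)]
```

View pics/w2.png

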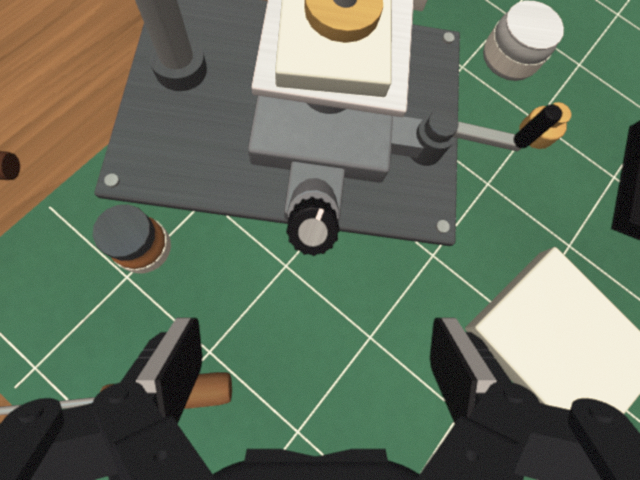

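```bash
python3 - <<'E'
from plan import *
s,p,R=pose()
plan(G-16*a-R.apply([0,1,0]),align(R),8)
E
```

```text
xyz [[-0.003,-0.003,0.153],[-0.003,-0.003,0.153],[-0.003,-0.002,0.153],[-0.003,-0.002,0.153],[-0.003,-0.003,0.154],[-0.004,-0.002,0.153],[-0.004,-0.002,0.154],[-0.003,-0.002,0.153]]
twist [0.0002, 0.0001, -0.0] rot/row deg 0.04024922359499621 end [598.1 170.   74.8] [ 0.316 -0.479 -0.819]
```

```bash
python3 -m jog '{"claw":[1,1,1,1,1,1,1,1,1],"xyz":[[-0.003,-0.002,0.155],[-0.003,-0.002,0.155],[-0.003,-0.003,0.155],[-0.003,-0.002,0.155],[-0.003,-0.002,0.155],[-0.004,-0.003,0.155],[-0.003,-0.002,0.155],[-0.003,-0.002,0.145],[0,0,0]],"twist":[[0.0002,0.0001,0],[0.0002,0.0001,0],[0.0002,0.0001,0],[0.0002,0.0001,0],[0.0002,0.0001,0],[0.0002,0.0001,0],[0.0002,0.0001,0],[0.0002,0.0001,0],[0,0,0]]}'
python3 - <<'E'
from plan import *
s,p,R=pose(); print(np.round(s["qpos"],2),p,R.as_matrix()[:,2],-a,s["torque"])
e=R.inv().apply(G-16*a-p); print("err in tool",e)
E
```

```text
clock: 8.28
eef_pos: [598.0, 170.6, 74.2]
tool_rot: [3.049, -0.605, -0.824]
force: [0.2, 0.9, -0.0]
width: 85.3
gripper_force: 0.0
[-0.16  1.   -0.92  1.8   1.35  1.43  2.16] [598.01432433 170.59344956  74.18117069] [ 0.3163631  -0.47848008 -0.81912832] [ 0.31615273 -0.4785785  -0.81915204] [0.46119357 0.38516065 0.04437455]
err in tool [ 0.78208756  1.38390992 -0.19785419]
```

```bash
python3 -m jog '{"claw":[0.35,0.35,0.2,0,0,0,0,0],"xyz":[[0,0,0],[0,0,0],[0,0,0],[0,0,0],[0,0,0],[0,0,0],[0,0,0],[0,0,0]],"twist":[[0,0,0],[0,0,0],[0,0,0],[0,0,0],[0,0,0],[0,0,0],[0,0,0],[0,0,0]]}'
python3 - <<'E'
from plan import *
s,p,R=pose(); print(p,R.inv().apply(s["force"]),R.inv().apply(s["torque"]))
d=cam("wrist"); e=cam("side"); t=cam("top")
cv2.imwrite("pics/g1.png",cv2.resize(np.hstack([d["color"],e["color"]])[:,:,::-1],(800,300),interpolation=cv2.INTER_AREA)); cv2.imwrite("pics/wg.png",d["color"][:,:,::-1]); cv2.imwrite("pics/sg.png",e["color"][:,:,::-1])
E
```

```text
clock: 9.28
eef_pos: [598.1, 171.9, 75.3]
tool_rot: [3.051, -0.604, -0.824]
force: [-0.1, -0.1, -0.3]
width: 0.2
gripper_force: 0.0
[598.11480366 171.9235952   75.26712102] [-0.20412542  0.13862818  0.25725479] [ 0.11517967 -0.62127027 -0.05544302]
```

View pics/g1.png

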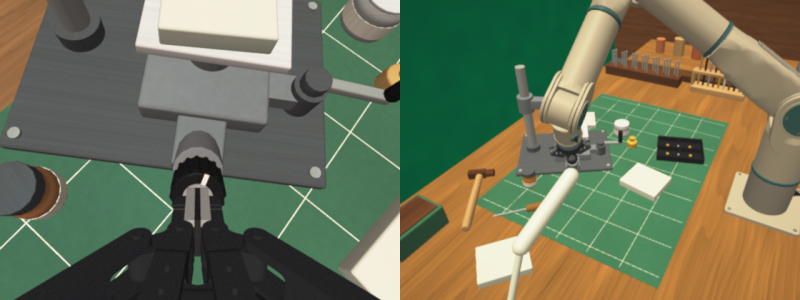

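```bash
python3 - <<'E'
from plan import *
s,p,R=pose(); d=cam("wrist")
z=R.as_matrix()[:,2]
for n,P in(("tcp",p),("tcp-19",p-19*z),("tcp-30",p-30*z),("face",G+14*a),("grip",G),("knobbot",G-16*a),("hous",G-28*a),("plate corner -x+y",press2w(pp,[-129,199,12])[0]),("plate -x-y",press2w(pp,[-129,-141,12])[0])): print(n,proj(d,P)[0].round(1))
I=cv2.imread("pics/wg.png")[200:400,220:420]; cv2.imwrite("pics/wgc.png",cv2.resize(I,None,fx=3,fy=3,interpolation=cv2.INTER_CUBIC))
E
```

```text
tcp [315.8 285.2]
tcp-19 [315.7 304. ]
tcp-30 [315.7 316.8]
face [321.  313.2]
grip [320.7 297.5]
knobbot [320.4 282.2]
hous [320.2 272.2]
plate corner -x+y [ -3.4 239.7]
plate -x-y [527.4 305.7]
```

View pics/wgc.png

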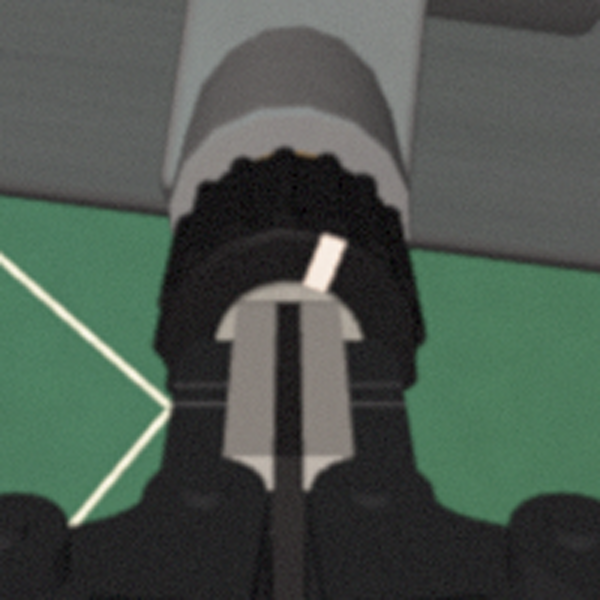

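The wrist crop shows the shut pads (tips near pixel 316,300) standing on the outer face of the knob (centre about 317,313), so they closed short along the axis. I'll open, go about 32 mm deeper (the open fingers clear the 42 mm housing) and grip again.

```bash
python3 -m jog '{"claw":[1,1,1,1,1,1],"xyz":[[0,0,0],[0,0,0],[0,0,0],[0,0,0],[0,0,0],[0,0,0]],"twist":[[0,0,0],[0,0,0],[0,0,0],[0,0,0],[0,0,0],[0,0,0]]}'
python3 -m jog '{"claw":[1,1,1,1,1],"xyz":[[0.01,0.01,0.08],[0,0,0.08],[0,0,0.08],[0,0,0.08],[0,0,0]],"twist":[[0,0,0],[0,0,0],[0,0,0],[0,0,0],[0,0,0]]}'
python3 - <<'E'
from plan import *
s,p,R=pose(); print(np.round(s["qpos"],2),R.inv().apply(p-G),R.inv().apply(s["force"]))
d=cam("wrist"); print(proj(d,[G+14*a,G]).round(),[(b["rect"],b["score"]) for b in optics.boxes_of("wrist","knob_grip")][:2])
cv2.imwrite("pics/wo.png",d["color"][:,:,::-1])
E
```

```text
clock: 10.22
eef_pos: [598.1, 171.9, 75.3]
tool_rot: [3.051, -0.604, -0.824]
force: [-1.6, 0.0, -0.5]
width: 85.3
gripper_force: 0.0
clock: 10.85
eef_pos: [608.0, 154.5, 48.9]
tool_rot: [3.049, -0.604, -0.824]
force: [-0.5, 0.2, 0.2]
width: 85.2
gripper_force: 0.0
[-0.14  1.04 -0.89  1.81  1.4   1.41  2.14] [ 0.12476374 -0.65632932 47.71039774] [-0.30724472  0.26261137 -0.43057864]
[[318. 365.]
 [318. 341.]] [([255.7, 226.6, 110.5, 183.7], 0.74)]
```

```bash
python3 -m jog '{"claw":[0.4,0.4,0.2,0,0,0,0,0],"xyz":[[0,0,0],[0,0,0],[0,0,0],[0,0,0],[0,0,0],[0,0,0],[0,0,0],[0,0,0]],"twist":[[0,0,0],[0,0,0],[0,0,0],[0,0,0],[0,0,0],[0,0,0],[0,0,0],[0,0,0]]}'
python3 - <<'E'
from plan import *
s,p,R=pose(); print(R.inv().apply(p-G),R.inv().apply(s["force"]),R.inv().apply(s["torque"]))
d=cam("wrist")
I=np.vstack([cv2.imread("pics/wo.png")[200:420,160:480],d["color"][200:420,160:480,::-1]]); cv2.imwrite("pics/g2.png",cv2.resize(I,None,fx=1.36,fy=1.36,interpolation=cv2.INTER_CUBIC))
E
```

```text
clock: 11.95
eef_pos: [608.4, 156.2, 50.1]
tool_rot: [3.053, -0.604, -0.824]
force: [0.5, 3.7, 5.8]
width: 34.7
gripper_force: 59.8
[ 0.05631602 -1.87449333 46.06756044] [ 1.36535076 -2.30104348 -6.39301687] [ 0.5128986  -0.4218464  -0.01030758]
```

```bash
python3 -m jog '{"claw":[0,0,0,0,0,0,0,0,0,0],"xyz":[[0,0,0],[0,0,0],[0,0,0],[0,0,0],[0,0,0],[0,0,0],[0,0,0],[0,0,0],[0,0,0],[0,0,0]],"twist":[[0,0,0.056],[0,0,0.056],[0,0,0.056],[0,0,0.056],[0,0,0.056],[0,0,0.056],[0,0,0.056],[0,0,0.056],[0,0,0.056],[0,0,0]]}'
python3 - <<'E'
from plan import *
s,p,R=pose(); print(np.round(s["qpos"],2),R.inv().apply(p-G),R.inv().apply(s["force"]),R.inv().apply(s["torque"]))
d=cam("wrist"); t=cam("top"); e=cam("side")
cv2.imwrite("pics/top2.png",t["color"][:,:,::-1])
for n in("top","side"):
  for l in("stamp_face","block","bed"): print(n,l,[(np.round(b["rect"],1).tolist(),round(b["score"],2)) for b in optics.boxes_of(n,l)[:2]])
I=np.zeros((600,800,3),np.uint8); I[:300,:400]=cv2.resize(d["color"],(400,300)); I[:300,400:]=e["color"][60:360,110:510]; I[300:,:400]=t["color"][50:350,190:590]; I[300:520,400:720]=cv2.imread("pics/wo.png")[200:420,160:480,::-1]
cv2.imwrite("pics/m1.png",I[:,:,::-1])
E
```

```text
clock: 13.25
eef_pos: [607.6, 156.2, 49.8]
tool_rot: [-2.535, -0.068, -2.455]
force: [-1.7, 3.1, 6.2]
width: 34.5
gripper_force: 60.2
[-0.18  1.   -0.81  1.81  1.36  1.33  0.57] [-1.30541821  0.52054629 46.07914195] [-0.2187371  -0.6979996  -7.08667724] [-0.59736573 -0.18434692  0.0311241 ]
top stamp_face [([341.0, 148.8, 11.8, 15.2], 0.59)]
top block [([107.8, 191.7, 59.8, 66.5], 0.91), ([297.3, 281.1, 37.6, 58.1], 0.83)]
top bed [([311.8, 158.8, 19.7, 12.1], 0.67)]
side stamp_face []
side block [([352.2, 263.5, 81.3, 57.6], 0.9), ([122.0, 377.7, 91.2, 84.0], 0.76)]
side bed [([290.3, 198.4, 11.7, 28.0], 0.49)]
```

View pics/m1.png

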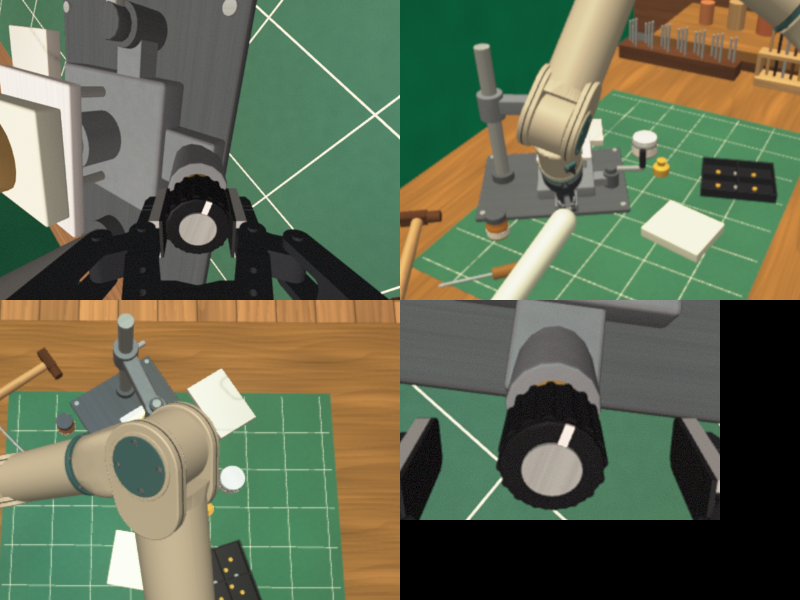

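```bash
python3 -m jog '{"claw":[1,1,1,1,1,1,1,1],"xyz":[[0,0,0],[0,0,0],[0,0,0],[0,0,-0.15],[0,0,-0.25],[0,0,-0.25],[0,0,-0.2],[0,0,0]],"twist":[[0,0,0],[0,0,0],[0,0,0],[0,0,0],[0,0,0],[0,0,0],[0,0,0],[0,0,0]]}'
python3 - <<'E'
from plan import *
s,p,R=pose(); print(np.round(s["qpos"],2),R.inv().apply(p-G))
plan([490,50,250],[0,0,0],5)
E
```

```text
clock: 14.7
eef_pos: [581.1, 198.4, 121.3]
tool_rot: [-2.535, -0.064, -2.455]
force: [-0.3, -0.6, -0.2]
width: 85.3
gripper_force: 0.0
[-0.23  0.9  -0.87  1.78  1.24  1.41  0.62] [ -2.77920727   0.2550918  -41.02050956]
xyz [[0.345,-0.228,-0.129],[0.345,-0.228,-0.129],[0.345,-0.228,-0.129],[0.345,-0.228,-0.129],[0.344,-0.228,-0.128]]
twist [0.0, 0.0, 0.0] rot/row deg 0.0 end [490.  50. 250.] [ 0.321 -0.474 -0.82 ]
```

```bash
python3 -m jog '{"claw":[1,1,1,1,1],"xyz":[[0.345,-0.228,-0.13],[0.345,-0.228,-0.13],[0.345,-0.228,-0.13],[0.345,-0.228,-0.13],[0.345,-0.228,-0.13]],"twist":[[0,0,0],[0,0,0],[0,0,0],[0,0,0],[0,0,0]]}'
cat > track.py <<'E'
from plan import *
from scipy.ndimage import gaussian_filter
def brass(im):
    f=im.astype(float); w=np.clip(f[:,:,0]-f[:,:,2]-40,0,80); return w
def stamp(im,box=(255,180,35,25)):
    x,y,w,h=box; b=brass(im)[y:y+h,x:x+w]; v,u=np.mgrid[y:y+h,x:x+w]; m=b.sum(); return m/80,(b*u).sum()/m,(b*v).sum()/m
def shift(A,B,box): # subpixel shift of B relative to A in box, ECC translation
    x,y,w,h=box; g=lambda I:cv2.cvtColor(I[y:y+h,x:x+w],cv2.COLOR_RGB2GRAY).astype(np.float32)
    M=np.eye(2,3,dtype=np.float32); 
    try: cc,M=cv2.findTransformECC(g(A),g(B),M,cv2.MOTION_TRANSLATION,(3,200,1e-6),None,3); return round(float(cc),3),M[:,2].round(2)
    except cv2.error as e: return None
E
python3 - <<'E'
from track import *
s,p,R=pose(); print(np.round(s["qpos"],2),p)
A=cv2.imread("pics/side0.png")[:,:,::-1]; B=cam("side")["color"]; cv2.imwrite("pics/side2.png",B[:,:,::-1])
print(stamp(A),stamp(B)); 
for n,bx in(("head",(186,145,98,45)),("col",(185,100,25,140)),("plate",(230,262,110,20)),("bedfront",(244,205,60,26)),("jack",(246,228,60,30))): print(n,shift(A,B,bx))
for n,d in(("0",A),("2",B)):
    for l in("stamp_face","block","bed"): pass
dv=proj(cam("side"),[press2w(pp,[0,0,z])[0] for z in(105,110,115,123,135)]); print(dv)
# column profiles
for u in (257,272,285): print(u,[tuple(A[v,u]) for v in range(180,232,2)].__len__())
print("A",A[184:232:1,262].tolist()); print("B",B[184:232:1,262].tolist())
E
```

```text
clock: 15.32
eef_pos: [488.9, 46.5, 249.4]
tool_rot: [-2.534, -0.069, -2.458]
force: [-0.4, -1.8, 0.5]
width: 85.3
gripper_force: 0.0
[ 0.1   0.53 -1.03  2.09  1.07  1.32  0.75] [488.88214692  46.45087032 249.35836517]
(np.float64(268.0125), np.float64(271.7175038477683), np.float64(193.42236835968473)) (np.float64(268.6125), np.float64(271.7330261994509), np.float64(193.43008050630556))
head (1.0, array([-0.02, -0.  ], dtype=float32))
col (1.0, array([0., 0.], dtype=float32))
plate (1.0, array([ 0.  , -0.01], dtype=float32))
bedfront (0.996, array([-0.11, -1.72], dtype=float32))
jack (0.948, array([0.12, 0.11], dtype=float32))
[[272.91257774 205.9829986 ]
 [272.7633901  204.13412854]
 [272.61345675 202.27601688]
 [272.37199828 199.28364207]
 [272.00615321 194.74975449]]
257 26
272 26
285 26
A [[181, 172, 151], [215, 204, 177], [237, 229, 203], [243, 236, 202], [243, 228, 163], [242, 215, 113], [242, 208, 81], [241, 205, 72], [242, 205, 70], [241, 204, 71], [237, 195, 68], [224, 175, 64], [193, 149, 61], [174, 138, 71], [187, 160, 104], [221, 208, 157], [240, 237, 205], [245, 243, 22
[... 624 characters left out ...]
 210, 83], [242, 207, 72], [242, 207, 70], [242, 206, 71], [238, 198, 70], [225, 178, 65], [194, 150, 62], [175, 139, 72], [190, 162, 107], [222, 210, 159], [241, 237, 207], [245, 244, 224], [246, 245, 227], [246, 245, 228], [246, 245, 228], [246, 245, 228], [246, 245, 228], [246, 245, 228], [246, 245, 228], [246, 245, 228], [244, 243, 222], [224, 221, 187], [181, 177, 147], [167, 164, 136], [165, 161, 134], [165, 161, 135], [187, 181, 156], [231, 225, 209], [241, 235, 224], [223, 215, 197], [182, 171, 157], [163, 155, 143], [159, 156, 146], [158, 159, 150], [160, 161, 153], [162, 163, 154], [163, 163, 155], [162, 163, 155], [162, 163, 155], [163, 164, 156], [164, 165, 157], [164, 165, 157]]
```

```bash
python3 - <<'E'
from track import *
d=cam("side"); A=cv2.imread("pics/side0.png")[:,:,::-1]; B=d["color"]
for bx in((252,205,45,22),(255,208,36,16),(258,206,30,18)): print("bed",shift(A,B,bx))
from scipy.interpolate import interp1d
def at(u,curve): # v of a projected curve (near branch: max v) at column u
    q=proj(d,press2w(pp,curve)); return q
th=np.linspace(0,2*np.pi,721)
def rim(z,u):
    q=at(u,np.c_[28*np.cos(th),28*np.sin(th),0*th+z]); i=np.abs(q[:,0]-u)<.6; v=q[i,1]; return v.max().round(2),v.min().round(2)
def edge(x,z,u):
    y=np.linspace(-60,60,400); q=at(u,np.c_[0*y+x,y,0*y+z]); return np.interp(u,*(q[np.argsort(q[:,0])].T)).round(2)
def zc(pr,lev,lo,hi): # crossing row
    for v in range(lo,hi):
        if (pr[v]-lev)*(pr[v+1]-lev)<=0 and pr[v]!=pr[v+1]: return round(v+(pr[v]-lev)/(pr[v]-pr[v+1]),2)
g=A.astype(float)
for u in(262,267,272,277,282):
    R_=g[:,u,0];Bl=g[:,u,2]; print(u,"brass top(blue130) ",zc(Bl,135,185,192),"top/side edge(R 210)",zc(R_,212,191,198),"bottom(blue 130)",zc(Bl,130,195,204),"tab edge(R 200)",zc(R_,200,219,225),"| pred rim h=132: top z144 near/far",rim(144,u),"bot near",rim(132,u)[0],"table edge",edge(-55,105,u),"blk vis",zc(R_,205,210,216))
x,y=-10,0
q=proj(d,press2w(pp,[[ -110/2,-60,105],[-55,60,105],[-28,0,132],[-28,0,135]])); print(q)
E
```

```text
bed (0.993, array([-0.07, -1.77], dtype=float32))
bed (0.994, array([ 0.64, -1.86], dtype=float32))
bed (0.994, array([ 0.49, -1.83], dtype=float32))
262 brass top(blue130)  188.56 top/side edge(R 210) 195.39 bottom(blue 130) 198.49 tab edge(R 200) 221.49 | pred rim h=132: top z144 near/far (np.float64(196.35), np.float64(187.45)) bot near 200.73 table edge 220.17 blk vis 213.35
267 brass top(blue130)  None top/side edge(R 210) 197.21 bottom(blue 130) 200.89 tab edge(R 200) 220.97 | pred rim h=132: top z144 near/far (np.float64(197.78), np.float64(185.52)) bot near 202.34 table edge 219.88 blk vis 212.68
272 brass top(blue130)  None top/side edge(R 210) 192.85 bottom(blue 130) 201.24 tab edge(R 200) 220.65 | pred rim h=132: top z144 near/far (np.float64(197.94), np.float64(184.92)) bot near 202.58 table edge 219.58 blk vis 212.4
277 brass top(blue130)  None top/side edge(R 210) 196.54 bottom(blue 130) 200.55 tab edge(R 200) 220.5 | pred rim h=132: top z144 near/far (np.float64(197.21), np.float64(185.19)) bot near 201.91 table edge 219.28 blk vis 211.82
282 brass top(blue130)  187.3 top/side edge(R 210) 194.23 bottom(blue 130) 198.22 tab edge(R 200) 220.34 | pred rim h=132: top z144 near/far (np.float64(195.03), np.float64(186.83)) bot near 199.87 table edge 218.99 blk vis 211.4
[[300.48185576 217.88929393]
 [245.7761671  221.13426971]
 [272.2370068  202.5433155 ]
 [272.14355645 201.39280993]]
```

```bash
python3 - <<'E'
from plan import *
Q=np.array([608,156.2,50])
p,R=plan(Q+85*a,[0,0,0],5)
p,R=plan(Q+1*a,align(R),5,p,R)
E
```

```text
xyz [[-0.349,0.234,0.128],[-0.348,0.233,0.127],[-0.349,0.234,0.128],[-0.348,0.233,0.127],[-0.349,0.234,0.128]]
twist [0.0, 0.0, 0.0] rot/row deg 0.0 end [581.1 196.9 119.6] [ 0.318 -0.479 -0.818]
xyz [[0.0,0.0,0.168],[0.0,0.0,0.168],[0.0,0.0,0.168],[0.0,0.0,0.168],[0.001,0.001,0.168]]
twist [-0.0001, 0.0001, 0.0] rot/row deg 0.02545584412271571 end [607.7 156.7  50.8] [ 0.316 -0.479 -0.819]
```

```bash
python3 -m jog '{"claw":[1,1,1,1,1,1],"xyz":[[-0.349,0.234,0.128],[-0.348,0.233,0.127],[-0.349,0.234,0.128],[-0.348,0.233,0.127],[-0.349,0.234,0.128],[0,0,0]],"twist":[[0,0,0],[0,0,0],[0,0,0],[0,0,0],[0,0,0],[0,0,0]]}'
python3 - <<'E'
from plan import *
s,p,R=pose(); print(np.round(s["qpos"],2))
plan(np.array([608,156.2,50])+1*a,align(R),5)
E
```

```text
clock: 16.23
eef_pos: [579.8, 201.6, 114.3]
tool_rot: [-2.537, -0.071, -2.455]
force: [-0.7, -1.1, 0.0]
width: 85.4
gripper_force: 0.0
[-0.24  0.92 -0.87  1.77  1.24  1.42  0.61]
xyz [[0.005,-0.014,0.165],[0.005,-0.014,0.165],[0.005,-0.013,0.164],[0.005,-0.013,0.165],[0.004,-0.014,0.164]]
twist [0.0002, 0.0, -0.0] rot/row deg 0.036 end [607.7 156.7  50.9] [ 0.317 -0.479 -0.819]
```

```bash
python3 -m jog '{"claw":[1,1,1,1,1,1],"xyz":[[0,0,0.16],[0,0,0.16],[0,0,0.16],[0,0,0.16],[0,0,0.16],[0,0,0]],"twist":[[0,0,0],[0,0,0],[0,0,0],[0,0,0],[0,0,0],[0,0,0]]}'
python3 - <<'E'
from plan import *
s,p,R=pose(); print(np.round(s["qpos"],2),R.inv().apply(np.array([608,156.2,50])+1*a-p))
E
```

```text
clock: 16.98
eef_pos: [605.8, 159.5, 51.9]
tool_rot: [-2.534, -0.07, -2.459]
force: [-0.4, 0.3, 0.6]
width: 85.4
gripper_force: 0.0
[-0.18  1.   -0.82  1.81  1.36  1.34  0.57] [ 0.25882523 -2.12892051  2.78292025]
```

Close (with the small correction), then turn 1.75 rad (10 rows of 0.0557).

```bash
python3 -m jog '{"claw":[0.4,0.4,0.2,0,0,0,0],"xyz":[[0,-0.02,0.02],[0,0,0],[0,0,0],[0,0,0],[0,0,0],[0,0,0],[0,0,0]],"twist":[[0,0,0],[0,0,0],[0,0,0],[0,0,0],[0,0,0],[0,0,0],[0,0,0]]}'
python3 -c "
from plan import *
s,p,R=pose(); print(np.round(s['qpos'],2),R.inv().apply(s['force']),R.inv().apply(s['torque']))"
```

```text
clock: 17.85
eef_pos: [607.8, 159.7, 53.3]
tool_rot: [-2.534, -0.067, -2.456]
force: [-1.4, 1.9, 7.1]
width: 34.2
gripper_force: 59.6
[-0.18  1.   -0.82  1.81  1.36  1.34  0.58] [ 0.37316793 -2.12370445 -7.16324584] [-0.25864048  0.1685534   0.00223585]
```

```bash
python3 -m jog '{"claw":[0,0,0,0,0,0,0,0,0,0,0],"xyz":[[0,0,0],[0,0,0],[0,0,0],[0,0,0],[0,0,0],[0,0,0],[0,0,0],[0,0,0],[0,0,0],[0,0,0],[0,0,0]],"twist":[[0,0,0.0557],[0,0,0.0557],[0,0,0.0557],[0,0,0.0557],[0,0,0.0557],[0,0,0.0557],[0,0,0.0557],[0,0,0.0557],[0,0,0.0557],[0,0,0.0557],[0,0,0]]}'
python3 -c "
from plan import *
s,p,R=pose(); print(np.round(s['qpos'],2),R.inv().apply(s['force']),R.inv().apply(s['torque']),p)"
```

```text
clock: 19.23
eef_pos: [607.3, 157.9, 54.1]
tool_rot: [3.099, 0.612, 2.082]
force: [-4.3, -0.5, 10.0]
width: 34.5
gripper_force: 60.0
[-0.25  0.95 -0.69  1.81  1.3   1.25 -1.16] [-4.33381179 -3.62905343 -9.3115156 ] [ 1.07914364 -0.38317772  0.05853591] [607.2584123  157.8746887   54.12138091]
```

```bash
python3 -m jog '{"claw":[1,1,1,1,1,1,1,1],"xyz":[[0,0,0],[0,0,0],[0,0,0],[0,0,-0.15],[0,0,-0.25],[0,0,-0.25],[0,0,-0.2],[0,0,0]],"twist":[[0,0,0],[0,0,0],[0,0,0],[0,0,0],[0,0,0],[0,0,0],[0,0,0],[0,0,0]]}'
python3 - <<'E'
from plan import *
s,p,R=pose(); print(np.round(s["qpos"],2),R.inv().apply(p-G))
plan([490,50,250],[0,0,0],5)
E
```

```text
clock: 20.23
eef_pos: [580.7, 201.8, 123.9]
tool_rot: [3.095, 0.608, 2.084]
force: [-0.1, 0.1, -0.7]
width: 85.5
gripper_force: 0.0
[-0.3   0.86 -0.75  1.78  1.18  1.33 -1.1 ] [  1.87235962   4.21512769 -44.8614256 ]
xyz [[-0.288,-0.302,-0.121],[-0.288,-0.302,-0.121],[-0.288,-0.302,-0.121],[-0.288,-0.302,-0.121],[-0.288,-0.301,-0.121]]
twist [0.0, 0.0, 0.0] rot/row deg 0.0 end [490.  50. 250.] [ 0.321 -0.474 -0.82 ]
```

```bash
python3 -m jog '{"claw":[1,1,1,1,1],"xyz":[[-0.29,-0.3,-0.12],[-0.29,-0.3,-0.12],[-0.29,-0.3,-0.12],[-0.29,-0.3,-0.12],[-0.29,-0.3,-0.12]],"twist":[[0,0,0],[0,0,0],[0,0,0],[0,0,0],[0,0,0]]}'
cat > chk.py <<'E'
from track import *
import sys
s,p,R=pose(); print(np.round(s["qpos"],2),p)
A=cv2.imread("pics/side0.png")[:,:,::-1]; B=cam("side")["color"]; cv2.imwrite(f"pics/{sys.argv[1]}.png",B[:,:,::-1])
sa,sb=stamp(A),stamp(B); print("stamp",np.round(np.subtract(sb,sa),3))
for n,bx in(("head",(186,145,98,35)),("sleeve",(258,150,25,32)),("stampECC",(258,184,28,18)),("cap",(260,138,20,12))): print(n,shift(A,B,bx))
for u in(262,267,277,282): 
  def zc(pr,lev,lo,hi):
    for v in range(lo,hi):
        if (pr[v]-lev)*(pr[v+1]-lev)<=0 and pr[v]!=pr[v+1]: return round(v+(pr[v]-lev)/(pr[v]-pr[v+1]),2)
  f=lambda I:[zc(I[:,u,0].astype(float),212,191,198),zc(I[:,u,2].astype(float),130,195,204)]
  print(u,f(A),f(B))
def prof(I): return I[203:225,258:288,0].astype(float).mean(1)
# bed: edges tracking by 1D row profile per column
a0=A[190:226,262:283].astype(np.float32).mean(2); b0=B[190:226,262:283].astype(np.float32).mean(2)
T=a0[17:34]  # rows 207..223
r=cv2.matchTemplate(cv2.resize(b0,None,fx=1,fy=10,interpolation=cv2.INTER_CUBIC),cv2.resize(T,None,fx=1,fy=10,interpolation=cv2.INTER_CUBIC),cv2.TM_CCOEFF_NORMED)[:,0]
k=r.argmax(); print("bed shift px",(k-170)/10,"mm",-(k-170)/10/.371,r.max())
E
python3 chk.py side3; python3 - <<'E'
import cv2,numpy as np
exec(open("chk.py").read().split("a0=")[0].split("import sys")[0])
for n in("side2","side3"):
    A=cv2.imread("pics/side0.png");B=cv2.imread(f"pics/{n}.png")
    a0=A[190:226,262:283].astype(np.float32).mean(2); b0=B[190:226,262:283].astype(np.float32).mean(2); z=lambda I:cv2.resize(I,None,fx=1,fy=10,interpolation=cv2.INTER_CUBIC)
    r=cv2.matchTemplate(z(b0),z(a0[17:34]),cv2.TM_CCOEFF_NORMED)[:,0]; print(n,(r.argmax()-170)/10,r.max())
E
```

```text
clock: 20.85
eef_pos: [490.4, 45.8, 249.2]
tool_rot: [3.101, 0.61, 2.084]
force: [0.5, -0.8, 1.1]
width: 85.5
gripper_force: 0.0
[ 0.01  0.47 -0.88  2.09  1.04  1.22 -0.95] [490.43370402  45.78638605 249.21486426]
stamp [-3.938 -0.081 -0.353]
head (0.996, array([-0.01, -0.09], dtype=float32))
sleeve (0.984, array([-0.01, -0.19], dtype=float32))
stampECC (0.934, array([-0.12, -0.61], dtype=float32))
cap (0.927, array([-0.1 , -0.31], dtype=float32))
262 [np.float64(195.39), np.float64(198.49)] [np.float64(194.96), np.float64(198.0)]
267 [np.float64(197.21), np.float64(200.89)] [np.float64(197.03), np.float64(200.22)]
277 [np.float64(196.54), np.float64(200.55)] [np.float64(196.11), np.float64(199.94)]
282 [np.float64(194.23), np.float64(198.22)] [np.float64(193.51), np.float64(197.68)]
bed shift px -4.5 mm 12.129380053908356 0.9843696
side2 -1.8 0.9909956
side3 -4.5 0.9843696
```

```bash
python3 - <<'E'
from plan import *
s,p,R=pose()
Rt=Ro.from_euler("xyz",[np.pi,0,np.radians(206)]); rv=(R.inv()*Rt).as_rotvec(); print(np.degrees(rv))
plan([500,-12,190],rv,11)
T,S=cam("top"),cam("side")
q=lambda b:(b[0]+b[2]/2,b[1]+b[3])
for l in("weight","tin"):
    b=[optics.boxes_of(n,l)[:1] for n in("top","side")]; 
    if b[0] and b[1]: print(l,tri([(T,q(b[0][0]["rect"])),(S,q(b[1][0]["rect"]))]))
E
```

```text
[-24.84525889  29.80495007 -83.07332983]
xyz [[-0.006,-0.018,0.073],[-0.007,-0.021,0.072],[-0.007,-0.025,0.071],[-0.007,-0.029,0.069],[-0.006,-0.032,0.068],[-0.005,-0.036,0.066],[-0.003,-0.039,0.064],[-0.001,-0.041,0.063],[0.002,-0.044,0.061],[0.005,-0.046,0.06],[0.007,-0.047,0.058]]
twist [-0.0125, 0.0151, -0.042] rot/row deg 8.342878639894026 end [500. -12. 190.] [-0.002 -0.001 -1.   ]
weight [487.67331184 -87.36076183  -1.67536576]
tin [ 550.1757365  -154.61129077   -6.78060013]
```

```bash
python3 -m jog '{"claw":[1,1,1,1,1,1,1,1,1,1,1,1],"xyz":[[-0.006,-0.018,0.073],[-0.007,-0.021,0.072],[-0.007,-0.025,0.071],[-0.007,-0.029,0.069],[-0.006,-0.032,0.068],[-0.005,-0.036,0.066],[-0.003,-0.039,0.064],[-0.001,-0.041,0.063],[0.002,-0.044,0.061],[0.005,-0.046,0.06],[0.007,-0.047,0.058],[0,0,0]],"twist":[[-0.0125,0.0151,-0.042],[-0.0125,0.0151,-0.042],[-0.0125,0.0151,-0.042],[-0.0125,0.0151,-0.042],[-0.0125,0.0151,-0.042],[-0.0125,0.0151,-0.042],[-0.0125,0.0151,-0.042],[-0.0125,0.0151,-0.042],[-0.0125,0.0151,-0.042],[-0.0125,0.0151,-0.042],[-0.0125,0.0151,-0.042],[0,0,0]]}'
python3 - <<'E'
from track import *
s,p,R=pose(); print(np.round(s["qpos"],2),p,s["tool_rot"])
d=cam("wrist"); cv2.imwrite("pics/wl.png",d["color"][:,:,::-1])
print([(np.round(b["rect"]),round(b["score"],2)) for b in optics.boxes_of("wrist","lever_grip")[:2]],[(np.round(b["rect"]),round(b["score"],2)) for b in optics.boxes_of("wrist","lever")[:2]])
H=np.array([506.5,-10.9,0]); P=press2w(pp,[-33,-101,0])[0]
print("pred handle top/bottom, pivot85",proj(d,[H+[0,0,107],H+[0,0,59],P+[0,0,85]]).round(1))
I=d["color"].copy()
for P_ in(H+[0,0,107],H+[0,0,59],P+[0,0,85],P+[0,0,59]): cv2.circle(I,tuple(int(x) for x in proj(d,P_)[0].round()),3,(255,0,255),1)
cv2.imwrite("pics/wl2.png",I[:,:,::-1])
E
```

```text
clock: 22.7
eef_pos: [503.6, -5.1, 184.8]
tool_rot: [3.132, -0.001, -2.686]
force: [0.0, 0.7, 0.4]
width: 85.5
gripper_force: 0.0
[ 0.7   0.72 -1.21  1.91  0.76  1.08  1.2 ] [503.57680491  -5.07338662 184.75754535] [ 3.13187994e+00 -1.05063751e-03 -2.68583268e+00]
[(array([288., 208.,  33., 109.]), 0.83)] [(array([286., 208.,  35., 108.]), 0.92), (array([137., 206., 316., 268.]), 0.15)]
pred handle top/bottom, pivot85 [[304.3 233.9]
 [305.3 214.6]
 [306.9 316.7]]
```

View pics/wl2.png

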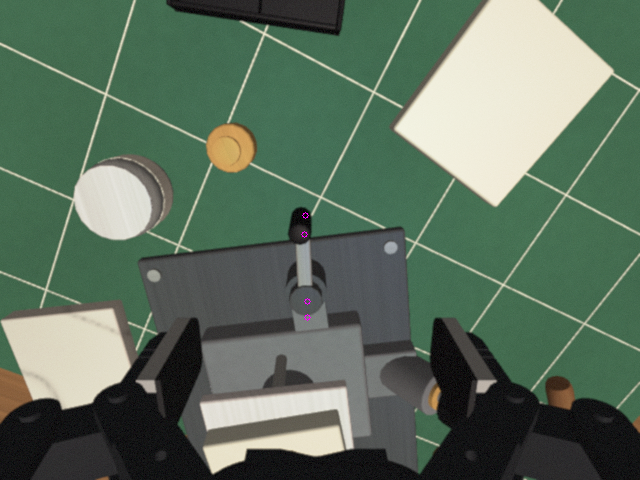

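```bash
python3 - <<'E'
from plan import *
s,p,R=pose()
plan([506.1,-12.5,60],[0,0,0],7)
E
```

```text
xyz [[0.001,-0.014,0.18],[0.0,-0.014,0.18],[0.001,-0.015,0.18],[0.0,-0.014,0.18],[0.001,-0.015,0.18],[0.0,-0.014,0.181],[0.001,-0.015,0.18]]
twist [0.0, 0.0, 0.0] rot/row deg 0.0 end [506.1 -12.5  60. ] [-0.003  0.006 -1.   ]
```

```bash
python3 -m jog '{"claw":[1,1,1,1,1,1,1,1],"xyz":[[0,-0.02,0.18],[0,-0.02,0.18],[0,-0.02,0.18],[0,-0.02,0.18],[0,-0.01,0.18],[0,-0.01,0.18],[0,0,0.18],[0,0,0]],"twist":[[0,0,0],[0,0,0],[0,0,0],[0,0,0],[0,0,0],[0,0,0],[0,0,0],[0,0,0]]}'
python3 - <<'E'
from plan import *
s,p,R=pose(); print(np.round(s["qpos"],2),R.inv().apply(np.array([506.1,-12.5,40])-p),s["tool_rot"])
d=cam("wrist"); H=np.array([506.1,-12.5,0]); print(proj(d,[H+[0,0,107],H+[0,0,59]]).round(),[(np.round(b["rect"]),round(b["score"],2)) for b in optics.boxes_of("wrist","lever_grip")[:2]])
g=cv2.cvtColor(d["color"],cv2.COLOR_RGB2GRAY); print(cv2.resize(g[180:480:10,200:440:10],None,fx=1,fy=1))
E
```

```text
clock: 23.85
eef_pos: [505.9, -13.3, 58.9]
tool_rot: [3.134, -0.002, -2.682]
force: [-0.7, -0.7, 1.7]
width: 85.5
gripper_force: 0.0
[ 0.6   0.88 -1.02  2.01  1.    0.88  1.03] [-0.58871457  0.5154879  18.86738111] [ 3.13373907e+00 -2.48857660e-03 -2.68189739e+00]
[[318. 342.]
 [317. 285.]] [(array([292., 278.,  52., 157.]), 0.61)]
[[182 187 180 177  83 100 101 103 101 100 102  99  98 102  99 101  99 100
   96  98  94 100  95 100]
 [180 184 178 177  97 102 102 101 104  97  98  98 102  98 101 100  99 187
   99 100  98 100  97  98]
 [179 173 177 135 233  97  99 102 100 103 102  97 100 102 100  99  96  99
  100  97  99  98  97  98]
 [177 175  97 101  95 100 178 103 101  98  97  96 101  98  97  97 143  99
  100  98  97  98  99  96]
 [103  99 101  96 101  99 102 100 154 101 102  98  97  99 100 110 101  96
  101  99  96 101 102  97]
 [ 96  99  99 100 101 103 103 100  96 102 119 111  99  97  99 111  97 101
  101  97  97  96  94 101]
 [102  99  98 100  98  97  99  98 101 102 101 101 100 145 153 102 101 101
   98 101  99  99  99 101]
 [ 99  98  95 100 102  99  99  99  98 100  99 100 101  97  
[... 1564 characters left out ...]
87  87  88  84  87  87  85  89  84  90  90  89  83  85  56  54  52
   53  60  86  87  88  90]
 [ 82  89  86  72  59  52  55  51  50  54  87  85  86  87  91  53  52  56
   55  50  86  88  90  85]
 [ 51  53  58  54  53  57  57  53  53  50 120  86  89  89 131  52  57  53
   52  55  86  89  86  85]
 [ 56  57  55  54  55  58  54  51  55  57 113 132 132 129 115  97 101 109
  115 121  83  87  89  85]
 [ 56  62  73  78  87  21  16  19  28  90 125 127 128 130 123  22  24  26
   22 128  49  49  50  51]
 [ 26 130 126 131 121  19   2  16  21  22  18  15  19  16  19  27  23  20
   17 105  56  54  50  20]
 [ 22  89  51  15  22  18  20  11  18  22  26  20  17  18  26  21  16  21
   19  13  24  20  74   8]]
```

```bash
python3 -m jog '{"claw":[1,1,0.4,0.3,0.1,0,0,0,0,0],"xyz":[[0,0,0.1],[0,0,0.1],[0,0,0],[0,0,0],[0,0,0],[0,0,0],[0,0,0],[0,0,0],[0,0,0],[0,0,0]],"twist":[[0,0,0],[0,0,0],[0,0,0],[0,0,0],[0,0,0],[0,0,0],[0,0,0],[0,0,0],[0,0,0],[0,0,0]]}'
python3 - <<'E'
from plan import *
s,p,R=pose(); print(np.round(s["qpos"],2),p,s["tool_rot"],R.inv().apply(s["force"]))
E
```

```text
clock: 25.2
eef_pos: [507.0, -13.3, 40.6]
tool_rot: [3.136, -0.0, -2.682]
force: [-0.9, -0.4, 5.0]
width: 14.4
gripper_force: 58.4
[ 0.59  0.9  -1.    2.02  1.05  0.85  1.  ] [507.02440759 -13.29068841  40.6242683 ] [ 3.13551900e+00 -1.87763423e-05 -2.68234525e+00] [ 0.94395795  0.08953024 -4.95545736]
```

```bash
python3 -m jog '{"claw":[0,0,0,0,0,0,0,0,0],"xyz":[[-0.001,0.088,0],[-0.001,0.088,0],[-0.001,0.088,0],[-0.001,0.088,0],[-0.001,0.088,0],[-0.001,0.088,0],[-0.001,0.088,0],[-0.001,0.088,0],[0,0,0]],"twist":[[0,0,0.0389],[0,0,0.0389],[0,0,0.0389],[0,0,0.0389],[0,0,0.0389],[0,0,0.0389],[0,0,0.0389],[0,0,0.0389],[0,0,0]]}'
python3 - <<'E'
from plan import *
s,p,R=pose(); print(np.round(s["qpos"],2),p,s["tool_rot"],R.inv().apply(s["force"]))
h0=np.array([507,-13.3]); h1=p[:2]; ch=np.linalg.norm(h1-h0); print("lever turned deg",np.degrees(2*np.arcsin(ch/144)), "dir from pivot",np.degrees(np.arctan2(*(h1-[570,21.6])[::-1])),np.linalg.norm(h1-[570,21.6]))
E
```

```text
clock: 26.32
eef_pos: [507.5, 54.9, 40.8]
tool_rot: [3.136, -0.003, 2.624]
force: [5.2, -1.1, -2.5]
width: 14.5
gripper_force: 59.5
[ 0.34  0.81 -0.78  2.02  0.9   0.7   0.03] [507.45572837  54.90419573  40.75115925] [ 3.13617953 -0.0032304   2.62405511] [-5.08223446  1.55856218  2.50448663]
lever turned deg 56.54308286181418 dir from pivot 151.9651476567211 70.85870000791493
```

```bash
python3 -m jog '{"claw":[0,0,0,0],"xyz":[[-0.001,0.063,0],[-0.001,0.063,0],[-0.001,0.025,0],[0,0,0]],"twist":[[0,0,0.0278],[0,0,0.0278],[0,0,0.011],[0,0,0]]}'
cat > lv.py <<'E'
from plan import *
s,p,R=pose(); print(np.round(s["qpos"],2),p,R.inv().apply(s["force"]),"torque",R.inv().apply(s["torque"]))
h0=np.array([507,-13.3]); h1=p[:2]; ch=np.linalg.norm(h1-h0); print("lever turned deg",np.degrees(2*np.arcsin(ch/144)), "dir from pivot",np.degrees(np.arctan2(*(h1-[570,21.6])[::-1])),np.linalg.norm(h1-[570,21.6]))
E
python3 lv.py
```

```text
clock: 26.82
eef_pos: [515.4, 66.8, 40.7]
tool_rot: [3.138, -0.005, 2.415]
force: [6.1, -1.4, -2.9]
width: 14.3
gripper_force: 59.4
[ 0.29  0.8  -0.73  2.    0.85  0.68 -0.15] [515.3840429   66.78428639  40.74524712] [-5.49916454  3.04707813  2.89893539] torque [-0.51510216 -1.18836066 -0.13400327]
lever turned deg 67.99824925209413 dir from pivot 140.3987311638876 70.88386633795517
```

Tangential force still shows no stop; go on in 3° steps.

```bash
python3 -m jog '{"claw":[0,0,0],"xyz":[[0,0.038,0],[0,0.038,0],[0,0,0]],"twist":[[0,0,0.0167],[0,0,0.0167],[0,0,0]]}'; python3 lv.py
```

```text
clock: 27.2
eef_pos: [516.2, 69.0, 40.6]
tool_rot: [-3.135, -0.006, 2.308]
force: [-3.9, -6.7, 8.1]
width: 14.4
gripper_force: 60.7
[ 0.27  0.79 -0.71  1.99  0.82  0.68 -0.23] [516.23969424  69.02768998  40.56669014] [-2.24512392 -7.45388239 -8.10102073] torque [ 1.09328203 -0.52580479  0.12167354]
lever turned deg 70.2426075947695 dir from pivot 138.58105303103514 71.69069850655806
```

```bash
python3 -m jog '{"claw":[0,0,0],"xyz":[[0,0.03,0],[0,0,0],[0,0,0]],"twist":[[0,0,0],[0,0,0],[0,0,0]]}'; python3 lv.py
```

```text
clock: 27.58
eef_pos: [516.2, 68.9, 40.5]
tool_rot: [-3.13, -0.006, 2.307]
force: [-8.1, -10.2, 13.1]
width: 14.6
gripper_force: 61.7
[ 0.26  0.8  -0.71  1.98  0.82  0.69 -0.23] [516.16588539  68.94654045  40.50058043] [ -2.02688572 -13.01062161 -12.98585527] torque [ 2.1041274  -0.32888093  0.09934832]
lever turned deg 70.15618761496407 dir from pivot 138.668709969601 71.69244582815043
```

```bash
python3 -m jog '{"claw":[0,0.6,0.6,0.6,0.6,0.6,0.6,0.6,0.6,0.6],"xyz":[[0,-0.03,0],[0,0,0],[0,0,0],[0,0,0],[0,0,-0.1],[0,0,-0.25],[0,0,-0.3],[0,0,-0.3],[0,0,-0.3],[0,0,0]],"twist":[[0,0,0],[0,0,0],[0,0,0],[0,0,0],[0,0,0],[0,0,0],[0,0,0],[0,0,0],[0,0,0],[0,0,0]]}'
python3 - <<'E'
from plan import *
plan([450,-130,280],[0,0,0],5)
E
```

```text
clock: 28.82
eef_pos: [521.2, 72.6, 168.3]
tool_rot: [3.136, -0.004, 2.309]
force: [-0.1, 0.1, 0.8]
width: 51.2
gripper_force: 0.0
xyz [[-0.203,-0.377,-0.226],[-0.203,-0.377,-0.227],[-0.203,-0.377,-0.226],[-0.203,-0.376,-0.227],[-0.203,-0.377,-0.226]]
twist [0.0, 0.0, 0.0] rot/row deg 0.0 end [ 450.  -130.1  280. ] [ 0.002  0.007 -1.   ]
```

```bash
python3 -m jog '{"claw":[0.6,0.6,0.6,0.6,0.6,0.6],"xyz":[[-0.2,-0.38,-0.23],[-0.2,-0.38,-0.23],[-0.2,-0.38,-0.23],[-0.2,-0.38,-0.23],[-0.2,-0.38,-0.23],[0,0,0]],"twist":[[0,0,0],[0,0,0],[0,0,0],[0,0,0],[0,0,0],[0,0,0]]}'
python3 chk.py side4
python3 - <<'E'
from plan import *
T,S=cam("top"),cam("side")
b={n:optics.boxes_of(n,"lever_grip")[:2] for n in("top","side")}; print(b)
th=1.3; pv=np.array([570,21.6,0]); pr=Rz(pp[2])@np.array([-np.sin(th)*72,-np.cos(th)*72,0])+pv
for n,d in(("top",T),("side",S)): print(n,proj(d,[pr+[0,0,59],pr+[0,0,107],pv+[0,0,60]]).round())
for n,d in(("top",T),("side",S)):
    A=cv2.imread(f"pics/{n}0.png")[:,:,::-1]; 
    for l in("weight","tin","jar"):
        r=optics.boxes_of(n,l)[:1]; print(n,l,np.round(r[0]["rect"],0) if r else None)
E
```

```text
clock: 29.58
eef_pos: [446.0, -134.7, 280.0]
tool_rot: [3.141, -0.005, 2.302]
force: [-0.2, 0.8, 0.8]
width: 51.3
gripper_force: 0.0
[ 0.99  0.43 -1.06  1.87  0.41  1.09  0.5 ] [ 445.95343372 -134.73662627  280.03157109]
stamp [-4.688 -0.081 -0.361]
head (0.996, array([ 0.  , -0.08], dtype=float32))
sleeve (0.984, array([-0.  , -0.19], dtype=float32))
stampECC (0.928, array([-0.1, -0.6], dtype=float32))
cap (0.928, array([-0.11, -0.31], dtype=float32))
262 [np.float64(195.39), np.float64(198.49)] [np.float64(194.88), np.float64(198.02)]
267 [np.float64(197.21), np.float64(200.89)] [np.float64(196.96), np.float64(200.25)]
277 [np.float64(196.54), np.float64(200.55)] [np.float64(196.07), np.float64(199.95)]
282 [np.float64(194.23), np.float64(198.22)] [np.float64(193.49), np.float64(197.72)]
bed shift px -4.5 mm 12.129380053908356 0.9838021
{'top': [{'rect': [331.7, 217.1, 30.1, 32.0], 'score': 0.72}], 'side': [{'rect': [311.7, 219.8, 23.2, 29.3], 'score': 0.71}]}
top [[335. 247.]
 [336. 243.]
 [354. 225.]]
side [[331. 246.]
 [331. 228.]
 [320. 228.]]
top weight [387. 252.  13.  12.]
top tin None
top jar [246. 162.  20.  25.]
side weight [364. 217.  17.  19.]
side tin [342. 189.  28.  31.]
side jar [192. 264.  31.  39.]
```

```bash
python3 -c "
from cell import order
print(order.finish_job())"
```

```text
the job is handed in; nothing more can be done
None
```

The job is handed in: by the side camera the bed was raised about 12 mm until the block lifted the stamp by about 1.5 mm, and I swung the clamp lever to its stop and let go at about 29 s, with the block still under the stamp; the weight and jar have not moved, nor has the tin in the side view (the top camera did not pick it up in the final check).

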